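Fit the spaghetti die and hold the extruder's dial at run

TASK

Get the pasta extruder going with the spaghetti die: lift the green-handled die out of the wooden rack, slide it edgewise down into the holder at the end of the machine's barrel until it is fully home, and let go of it. Only then take the dial on top of the machine, turn it clockwise past its first two clicks to the third mark (red), and finish with your gripper still holding it there, because it springs back to off when let go. Leave the grey-handled die in the rack and do not disturb the other things on the worktop.

Things in the scene. Friction and masses are not known exactly. Their poses are not given: they have to be found in the camera images.
- extruder: pasta extruder, white box body 180 x 170 mm, top at 165 mm, fixed. Origin: centre of its underside; x away from the robot at yaw 0, y left, z up. A steel barrel on its right side (-y) ends in the aluminium die holder. A hopper lid with a bar handle (top 201 mm) covers its top behind x 15 mm; the dial stands before it. Wall cabinets hang behind: world x over 0.59, z over 0.45 m.
- die_seat (a point): floor of the die holder, where the middle of the die's lower edge comes to rest: x -20, y -150, z +45 mm in the extruder's frame, same axes. The slot opens upward, is 8 mm wide along y and 61 mm along x; straight walls reach 48 mm above this point and a flared mouth (18 by 71 mm at its rim) 57 mm.
- dial_turn (a joint): dial angle in rad: 0 off (at rest), grows as it is turned clockwise seen from above. Notches (clicks) at 0.4, 0.8 and 1.2 (third, red mark), stop at 1.25. A spring pulls it back to 0 from everywhere; turning takes up to 0.16 N m, most just after each notch, so it must be held.
- dial_top (a point): centre of the top of the dial's bar handle, on the vertical turning axis, at x -35, y 0, z +199 mm in the extruder's frame. Its x axis lies along the bar.
- dial: the dial's black handle: a bar 50 mm long, 13 mm thick, 24 mm high (top at 32 mm) on a round skirt 58 mm across and 8 mm high; turns with the dial. Origin: on the axis, under the skirt; x along the bar (white pointer line at +x), z up. At rest its x is turned 0.6 rad anticlockwise from the extruder's x.
- die_rack: wooden die rack, 90 x 135 mm and 45 mm high, fixed (place and yaw vary), with two upright slots 61 mm (x) by 9 mm (y), 30 mm deep, at y +37.5 and -37.5 mm. Origin: centre of its underside.
- die_spaghetti: spaghetti die, standing in either slot of the rack: upright steel plate 56 mm wide (x), 5 mm thick (y), 58 mm high, lower corners bevelled, a brass disc with round holes, and on top a GREEN handle 40 mm wide (x), 12 mm thick (y), from 56 to 94 mm height. Origin: middle of its lower edge; z up. Fits either way round. About 0.14 kg.
- die_lasagne: the lasagne die in the rack's other slot: same shape and size, GREY handle, brass disc with one straight slit. Stays where it is.
- salt_box: round dark wooden salt box, 91 mm across, 76 mm high; bystander. Origin: underside.
- pepper_mill: dark wooden pepper mill, 58 mm across, 150 mm high; bystander. Origin: underside.
- ramekin: small white ramekin, 69 mm across, 42 mm high, near the worktop edge; bystander. Origin: underside.
- sprinkles: small jar with pink filling, 67 mm across and high, behind the machine's barrel end; bystander. Origin: underside.
- steel_cup: steel measuring cup with a flat handle, 64 x 123 x 36 mm; bystander. Origin: underside.

How it is judged:
By the outcome, as a careful person would: the job done as asked, in the order asked, and still so for the second after the job is handed in, while the arm keeps its last pose, push and grip.
It also fails if it takes over 58 s, if anything falls off the work surface, if the arm or the gripper's body presses on something with over 40 N, if the wrist force passes 120 N, or if a joint passes its speed limit or range.

ROBOT

A 6-joint arm with a two-finger parallel gripper is mounted at the origin on a cart in front of the work surface, level with it; the furniture and walls round the work are solid. World frame = base frame: x ahead of the robot, y to its left, z up, the work surface at z = 0. Lengths are in m, angles in rad, forces in N, time in s.
With the tool pointing down it reaches from about 0.35 to 0.975 m from the base axis. Payload 4.9 kg.
Tool frame: the origin (TCP) lies on the mounting face of the last link; the fingertips stand 173 mm ahead of it and the grasp point (between the pads) lies ctrl.pinch_z ahead of it (ctrl.pinch_z is the distance from the TCP to the grasp point, in m); z points along the fingers, y is the line along which they close (so a half turn about z gives the same grasp; the last joint's range is limited). The gripper opens to 85 mm and grips with 20 to 120 N. Pads are 22 mm wide; open, the fingers measure 114 mm over their backs; the gripper's body (76 mm by 85 mm) begins 54 mm behind the grasp point. The pads swing forward as they close: fully open they stand 13 mm farther back than shut.
Start: joints at [1.213, 0.053, 1.613, -0, 1.476, -0.119], TCP at [0.148, 0.607, 0.405] pointing down, gripper open.
Joint ranges: [-3.01, 3.01], [-1.01, 2.22], [0.06, 2.58], [-1.02, 4.17], [0.09, 2.62], [-3.14, 3.14]. Speed limits (rad/s): [2.57, 2.57, 3.14, 3.14, 3.14, 3.14].

INTERFACE

Orientations are given as a rotation vector (axis times angle).
In Python, from station import telemetry, eyes, ctrl gives the robot as it stands.
- The arm moves only by the tool apply_moves, never from a script. Its argument "plan" is a list of rows, each a list of 5 numbers: the finger opening in m, from 0 to 0.0854, then the shift along the tool's x, y, z in m, then the turn about the tool's z in rad. In form: [[jaw, x, y, z, roll], ...]. A call has 1 to 12 rows; each row is the pose to reach, as a shift and turn from the pose commanded when the call began, along the tool's axes at that moment; what a row does not reach only later rows make up. A row lasts 1/12 s, in which the tool goes at most 41.7 mm and 7.16 degrees, less where a joint would pass 70% of its speed; a pose out of reach is approached as far as the arm can. A call with a gripper value outside its range is refused whole. The fingers move at their own pace and stop on an object; "newtons" is the grip in N (left out, the last holds). Time passes only in rows, so rows that repeat a pose let the fingers close. It gives the time, the measured TCP pose, the force, the opening and the grip force at its end, in the units of the state.
- telemetry.get_obs(): the state, without advancing time (a new reading comes with each control period).
- eyes.get_image(name): name is "scene" or "side" or "wrist"; returns a dict with "img" (384x512x3 uint8, blue, green, red), "range_z" (384x512 float32, m along the optical axis (not along the pixel's ray), 0 where there is no reading), "K" (3x3 intrinsics, pixels), "pose" (4x4, takes a point from camera to world coordinates); the wrist camera has in their place "hand_eye" (4x4, takes a point from camera to tool coordinates, whose origin is the TCP and whose axes are the flange's). Camera axes: x right, y down, z forward; pixel columns grow to the right and rows downward; lengths in m; the calibration is good to about 2 mm. A picture is of the moment at which its call begins: read the wrist's pose just before it.
- ctrl.finish_job(): hands the job in; it is judged then, once.
Trained networks look in a picture, given as the dict that the camera call returned (one of the last four; its "shot" number tells which), for a name from the list of things; names that differ only in an ending like _2 or _b are one class to them, and where a whole thing is asked for, a point or a joint stands for the part that bears it (a point fixed in the world has none). Each returns a list of dicts, best first, with "confidence" (0 to 1); they miss things now and then, are a little off and sometimes report something else, mostly with a low value. They report only what shows in the picture. A call takes as long as a camera call.
- eyes.search_frame(thing, picture): "box" ([left, top, right, bottom] in pixels, round what is visible of it).
- eyes.outline_of(thing, picture): "region" (384x512 bool, what is visible of it) and "box" ([left, top, right, bottom] in pixels, round what is visible of it).
- eyes.tip_of(thing, picture): "point" ([column, row] in pixels: a listed point, or the origin of a listed thing).
The state is a dict: "t": time; "q": joint angles; "dq": joint speeds; "effort": joint torques, N m; "tool_pos": TCP position; "tool_rot": TCP orientation; "contact_force": force on the tool from outside, world axes, zero at the start; "wrist_torque": the same for the moment, N m; "opening": finger opening in m; "grip_force": force on a finger pad.
Only numpy, scipy, OpenCV 4.12 (cv2) and the standard library are available. Lean on these libraries where they do the work, as an engineer would, in place of code of your own. Each camera call takes 0.05 s, during which the arm holds its last target. There are 200 camera calls.

## Working session

There is one attempt and no reset: what is moved stays moved. The work goes in short steps, Python scripts to look and compute and a tool call to move; the robot and the scene stay as the last step left them, time stands still between calls to the robot, and variables do not carry over. Pictures are saved under pics/ and viewed, at most 10 in all, crops included, and the job is handed in when it is done.

Besides the shell and the picture viewer there is one more tool, called as a command line: name --pt "numbers of a row" for each row, then --argument value for the rest. apply_moves: Moves the arm, as the interface text tells. Its arguments: {"type":"object","properties":{"plan":{"type":"array","items":{"type":"array","items":{"type":"number"}}},"newtons":{"type":"number"}},"required":["plan"]}

```bash
ls; mkdir -p pics; cat > h.py <<'E'
import numpy as np, cv2
from scipy.spatial.transform import Rotation as R
from station import telemetry, eyes, ctrl
def tcp(o=None):
    o=o or telemetry.get_obs(); T=np.eye(4); T[:3,:3]=R.from_rotvec(o["tool_rot"]).as_matrix(); T[:3,3]=o["tool_pos"]; return T
def shot(n):
    T=tcp(); p=eyes.get_image(n)
    p["W"]=p["pose"] if "pose" in p else T@p["hand_eye"]; return p
def cloud(p,m=None):
    z=p["range_z"]; ok=z>0
    if m is not None: ok=ok&m
    v,u=np.nonzero(ok); z=z[v,u]; K=p["K"]
    c=np.c_[(u-K[0,2])*z/K[0,0],(v-K[1,2])*z/K[1,1],z]
    return c@p["W"][:3,:3].T+p["W"][:3,3]
def proj(p,X):
    c=(np.linalg.inv(p["W"])@np.append(X,1))[:3]; q=p["K"]@c; return q[:2]/q[2]
E
python3 - <<'E'
from h import *
np.set_printoptions(precision=4,suppress=True)
print(ctrl.pinch_z, telemetry.get_obs()); print(tcp())
for n in ["scene","side"]:
    p=shot(n); cv2.imwrite(f"pics/{n}.png",p["img"]); print(n,p["W"],p["K"][0,0])
    for t in ["extruder","dial","die_rack","die_spaghetti","die_lasagne","salt_box","pepper_mill","ramekin","sprinkles","steel_cup"]:
        r=eyes.outline_of(t,p)
        if r:
            c=cloud(p,r[0]["region"]); print(t,round(r[0]["confidence"],2),r[0]["box"],np.median(c,0),np.percentile(c,2,0),np.percentile(c,98,0))
E
```

```text
pics
0.1547 {'t': 0.0, 'q': array([ 1.213 ,  0.0533,  1.6143, -0.    ,  1.476 , -0.119 ]), 'dq': array([0.0013, 0.0007, 0.0005, 0.0004, 0.0003, 0.0008]), 'effort': array([  0.0019, -39.3688, -37.0174,  -0.    ,   0.0071,   0.    ]), 'tool_pos': array([0.1477, 0.607 , 0.4035]), 'tool_rot': array([-0.3741, -3.1188,  0.003 ]), 'contact_force': array([ 0.5721, -0.4284, -0.0122]), 'wrist_torque': array([-0.0524,  0.0059, -0.0018]), 'grip_force': 0.0, 'opening': 0.08570017954476927}
[[-0.9716  0.2365 -0.0007  0.1477]
 [ 0.2365  0.9716 -0.0019  0.607 ]
 [ 0.0002 -0.002  -1.      0.4035]
 [ 0.      0.      0.      1.    ]]
scene [[ 0.8658 -0.3815  0.3239 -0.0229]
 [-0.5002 -0.6792  0.5371 -0.8733]
 [ 0.0151 -0.627  -0.7789  1.4172]
 [ 0.      0.      0.      1.    ]] 464.7291275811615
extruder 0.86 [232.0, 166.8, 295.9, 252.7] [ 0.4945 -0.085   0.1528] [ 0.431  -0.1872  0.0169] [0.5958 0.0402 0.1931]
dial 0.65 [248.4, 186.2, 263.0, 199.7] [ 0.485  -0.0359  0.1756] [ 0.4628 -0.0558  0.1675] [ 0.5121 -0.0046  0.2016]
die_rack 0.79 [273.0, 266.4, 315.0, 312.6] [ 0.4462 -0.3439  0.0423] [ 0.4143
[... 1401 characters left out ...]
hetti 0.56 [319.2, 276.4, 342.1, 302.9] [ 0.4582 -0.3731  0.0741] [ 0.4338 -0.3775  0.0415] [ 0.4877 -0.339   0.1091]
die_lasagne 0.68 [304.6, 260.7, 328.3, 289.9] [ 0.4681 -0.2988  0.0727] [ 0.4433 -0.3035  0.0215] [ 0.5139 -0.251   0.1095]
salt_box 0.92 [200.1, 192.5, 227.2, 222.4] [0.4386 0.2048 0.0501] [0.4053 0.1855 0.0027] [0.4897 0.2665 0.0684]
pepper_mill 0.75 [235.4, 156.9, 249.4, 191.5] [0.6151 0.2921 0.086 ] [0.5988 0.2803 0.0273] [0.6446 0.3172 0.1398]
ramekin 0.57 [174.6, 206.7, 197.0, 222.4] [0.3562 0.2502 0.0277] [0.3247 0.2266 0.001 ] [0.3995 0.2958 0.0428]
sprinkles 0.9 [338.8, 240.2, 365.5, 269.6] [ 0.6346 -0.2564  0.0518] [ 0.6162 -0.2762  0.004 ] [ 0.7221 -0.1695  0.0683]
```

```bash
python3 - <<'E'
from h import *
np.set_printoptions(precision=4,suppress=True)
a=cv2.imread("pics/scene.png")[110:330,170:370]; b=cv2.imread("pics/side.png")[130:350,190:390]
cv2.imwrite("pics/c.png",cv2.resize(np.hstack([a,b]),(800,440),interpolation=cv2.INTER_CUBIC))
for n in ["scene","side"]:
    p=shot(n); c=cloud(p)
    # body top plane z~.165
    for lo,hi in [(.158,.172),(.18,.21)]:
        m=c[(c[:,2]>lo)&(c[:,2]<hi)&(abs(c[:,0]-.5)<.15)&(abs(c[:,1]+.03)<.12)]
        print(n,lo,len(m),cv2.minAreaRect(m[:,:2].astype(np.float32)),np.percentile(m,[2,98],0))
    for t in ["die_seat","dial_top","dial","extruder"]:
        r=eyes.tip_of(t,p); print(t,[(x["point"],round(x["confidence"],2)) for x in r[:2]])
    for t in ["die_spaghetti","die_lasagne"]:
        r=eyes.outline_of(t,p); q=cloud(p,r[0]["region"]); q=q[(q[:,2]>.075)&(q[:,2]<.115)]; print(t,cv2.minAreaRect(q[:,:2].astype(np.float32)),q.mean(0))
print(p["K"] is not None, shot("wrist")["hand_eye"])
E
```

```text
scene 0.158 979 ((0.5190268754959106, -0.03261347860097885), (0.16357575356960297, 0.16583234071731567), 88.34054565429688) [[ 0.4394 -0.109   0.1584]
 [ 0.5865  0.0443  0.1711]]
scene 0.18 522 ((0.5317721366882324, -0.033895447850227356), (0.1289425790309906, 0.1380065381526947), 89.28532409667969) [[ 0.4676 -0.0942  0.1802]
 [ 0.5975  0.0261  0.2011]]
die_seat [([279.4, 245.7], 0.96)]
dial_top [([252.7, 189.3], 0.61), ([252.2, 195.3], 0.48)]
dial [([250.0, 197.3], 0.74), ([275.8, 242.5], 0.66)]
extruder [([259.5, 218.6], 0.63)]
die_spaghetti ((0.45867928862571716, -0.37253957986831665), (0.013056844472885132, 0.0547974668443203), 79.55121612548828) [ 0.459  -0.3742  0.0962]
die_lasagne ((0.4686577022075653, -0.29839807748794556), (0.013702628202736378, 0.0392288900911808), 83.92130279541016) [ 0.4672 -0.2995  0.0964]
side 0.158 945 ((0.520231306552887, -0.03008672595024109), (0.160500168800354, 0.1676454395055771), 87.838134765625) [[ 0.439  -0.1083  0.1584]
 [ 0.591   0.0402  0.1706]]
side 0.18 502 ((0.5342671871185303, -0.03165287524461746), (0.1270451694726944, 0.1378398835659027), 86.25845336914062) [[ 0.4681 -0.0941  0.1804]
 [ 0.5984  0.0248  0.2006]]
die_seat [([294.6, 255.2], 0.63), ([272.1, 242.6], 0.6)]
dial_top [([261.1, 188.0], 0.77)]
dial [([261.9, 194.1], 0.74)]
extruder [([275.1, 242.5], 0.72)]
die_spaghetti ((0.0, 0.0), (0.0, 0.0), 0.0) [nan nan nan]
die_lasagne ((0.47005197405815125, -0.2977290749549866), (0.013033747673034668, 0.04059438034892082), 80.8438491821289) [ 0.4674 -0.2989  0.0948]
True [[ 0.0001 -0.9473 -0.3203  0.0829]
 [ 1.      0.0001 -0.0001 -0.0003]
 [ 0.0001 -0.3203  0.9473  0.0308]
 [ 0.      0.      0.      1.    ]]<stdin>:14: RuntimeWarning: Mean of empty slice.
  ret = um.true_divide(
```

View pics/c.png

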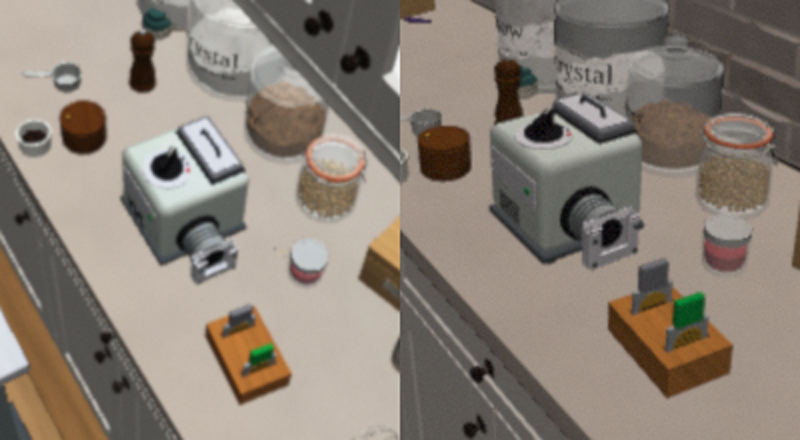

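apply_moves --pt "0.085 -0.37 -0.33 0 -0.1" --pt "0.085 -0.37 -0.33 0 -0.1" --pt "0.085 -0.37 -0.33 0 -0.1" --pt "0.085 -0.37 -0.33 0 -0.1" --pt "0.085 -0.37 -0.33 0 -0.1" --pt "0.085 -0.37 -0.33 0 -0.1" --pt "0.085 -0.37 -0.33 0 -0.1" --pt "0.085 -0.37 -0.33 0 -0.1" --pt "0.085 -0.37 -0.33 0 -0.1" --pt "0.085 -0.37 -0.33 0 -0.1" --pt "0.085 -0.37 -0.33 0 -0.1" --pt "0.085 -0.37 -0.33 0 -0.1"

```text
t: 2.85
tool_pos: [0.43, 0.1969, 0.4051]
tool_rot: [0.219, 3.133, 0.0]
contact_force: [1.4, 0.1, 0.5]
opening: 0.0854
grip_force: 0.0
```

apply_moves --pt "0.085 -0.06 -0.33 0 0" --pt "0.085 -0.06 -0.33 0 0" --pt "0.085 -0.06 -0.33 0 0" --pt "0.085 -0.06 -0.33 0 0" --pt "0.085 -0.06 -0.33 0 0" --pt "0.085 -0.06 -0.33 0 0" --pt "0.085 -0.06 -0.33 0 0" --pt "0.085 -0.06 -0.33 0 0" --pt "0.085 -0.06 -0.33 0 0" --pt "0.085 -0.06 -0.33 0 0"

```text
t: 3.68
tool_pos: [0.4428, -0.1382, 0.4048]
tool_rot: [-0.225, -3.133, -0.0]
contact_force: [-0.1, 0.2, 0.2]
opening: 0.0849
grip_force: 0.0
```

```bash
python3 - <<'E'
from h import *
np.set_printoptions(precision=4,suppress=True)
p=shot("wrist"); np.savez("w1.npz",**{k:v for k,v in p.items() if k in("img","range_z","K","W")})
cv2.imwrite("pics/w1.png",p["img"]); print(p["W"])
print(telemetry.get_obs()["t"])
for t in ["die_seat","dial_top"]:
    r=eyes.tip_of(t,p); print(t,[(x["point"],round(x["confidence"],2)) for x in r[:2]])
E
```

```text
[[ 0.1428  0.9377  0.3169  0.3607]
 [ 0.9897 -0.1354 -0.0456 -0.1266]
 [ 0.0001  0.3201 -0.9474  0.374 ]
 [ 0.      0.      0.      1.    ]]
3.7333
die_seat [([231.3, 212.9], 0.78)]
dial_top [([414.2, 256.3], 0.69)]
```

View pics/w1.png

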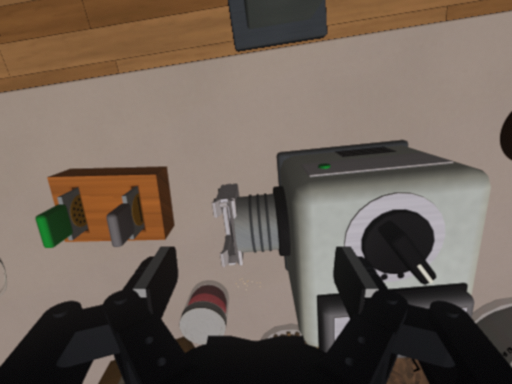

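```bash
cat >> h.py <<'E'
def onz(p,uv,z):
    d=p["W"][:3,:3]@np.linalg.solve(p["K"],[uv[0],uv[1],1]); o=p["W"][:3,3]; return o+d*(z-o[2])/d[2]
E
python3 - <<'E'
from h import *
np.set_printoptions(precision=4,suppress=True)
p=dict(np.load("w1.npz"))
d=onz(p,(414.2,256.3),.199); s=onz(p,(231.3,212.9),.045); v=s-d
print("dial",d,"seat",s,"dist",np.linalg.norm(v[:2]),"yaw",np.arctan2(v[1],v[0])-np.arctan2(-150,15))
c=cloud(p)
m=c[(c[:,2]>.092)&(c[:,2]<.108)&(abs(c[:,0]-.5)<.06)&(c[:,1]<-.15)&(c[:,1]>-.23)]
print("rim",len(m),cv2.minAreaRect(m[:,:2].astype(np.float32)),m.min(0),m.max(0))
m=c[(c[:,2]>.04)&(c[:,2]<.25)&(abs(c[:,0]-.5)<.09)&(c[:,1]<-.165)&(c[:,1]>-.21)]; print(len(m),np.percentile(m,[2,50,98],0))
m=c[(c[:,2]>.194)&(c[:,2]<.204)&(abs(c[:,0]-.484)<.04)&(abs(c[:,1]+.035)<.04)]; print("bar",len(m),m.mean(0) if len(m) else 0,cv2.minAreaRect(m[:,:2].astype(np.float32)) if len(m) else 0)
hsv=cv2.cvtColor(p["img"],cv2.COLOR_BGR2HSV); g=cv2.inRange(hsv,(45,100,40),(80,255,255))>0; g[:,:30]=0;g[:,100:]=0
q=cloud(p,g); t=q[q[:,2]>.104]; print("green",len(q),len(t),cv2.minAreaRect(t[:,:2].astype(np.float32)),t.max(0),cv2.minAreaRect(q[:,:2].astype(np.float32)))
k=(hsv[:,:,1]<60); k[:,:105]=0;k[:,135:]=0;k[:195]=0;k[250:]=0
q=cloud(p,k);t=q[(q[:,2]>.104)&(q[:,2]<.115)]; print("grey",len(t),cv2.minAreaRect(t[:,:2].astype(np.float32)))
I=cv2.resize(p["img"][170:290,190:260],None,fx=5,fy=5,interpolation=cv2.INTER_CUBIC); cv2.imwrite("pics/w1h.png",I)
E
```

```text
dial [ 0.4839 -0.0276  0.199 ] seat [ 0.4935 -0.1769  0.045 ] dist 0.14956339255037854 yaw -0.035929837344523596
rim 1373 ((0.49629831314086914, -0.16909708082675934), (0.04046865925192833, 0.08037069439888), 87.29901885986328) [ 0.4554 -0.191   0.092 ] [ 0.5364 -0.1501  0.108 ]
1513 [[ 0.4266 -0.1881  0.0452]
 [ 0.4854 -0.1795  0.0953]
 [ 0.5331 -0.1655  0.2492]]
bar 1078 [ 0.4853 -0.0285  0.1983] ((0.4870297908782959, -0.027203746140003204), (0.05041314661502838, 0.013086991384625435), 31.93295669555664)
green 1030 394 ((0.4604260325431824, -0.3683983385562897), (0.011251703836023808, 0.03885944187641144), 84.10792541503906) [ 0.4799 -0.362   0.111 ] ((0.4604503810405731, -0.3681626319885254), (0.011725596152245998, 0.03885944187641144), 84.10792541503906)
grey 372 ((0.4699426293373108, -0.2944319248199463), (0.011126481927931309, 0.039078809320926666), 81.95088195800781)
```

View pics/w1h.png

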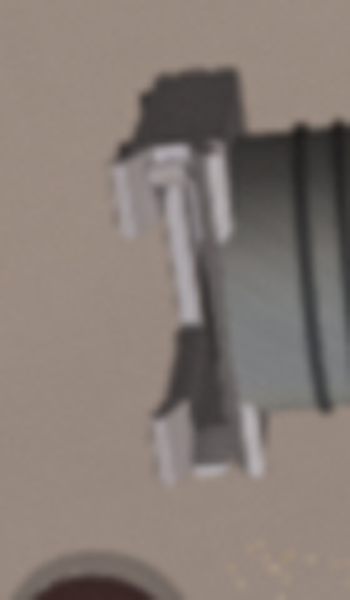

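apply_moves --pt "0.05 -0.05 -0.225 0 -0.02" --pt "0.05 -0.05 -0.225 0 -0.02" --pt "0.05 -0.05 -0.225 0 -0.02" --pt "0.05 -0.05 -0.225 0 -0.02" --pt "0.05 -0.05 -0.225 0 -0.02" --pt "0.05 -0.05 -0.225 0 -0.02" --pt "0.05 -0.05 -0.225 0.04 -0.02" --pt "0.05 -0.05 -0.225 0.08 -0.02" --pt "0.05 -0.05 -0.225 0.115 -0.02" --pt "0.05 -0.05 -0.225 0.115 -0.02"

```text
t: 4.67
tool_pos: [0.46, -0.362, 0.2807]
tool_rot: [-0.182, -3.125, -0.017]
contact_force: [-1.1, 0.5, -2.5]
opening: 0.0503
grip_force: 0.0
```

```bash
python3 - <<'E'
from h import *
np.set_printoptions(precision=4,suppress=True)
p=shot("wrist"); T=tcp(); print(T)
cv2.imwrite("pics/w2.png",p["img"])
r=eyes.outline_of("die_spaghetti",p)
for x in r[:1]:
    q=cloud(p,x["region"]); t=q[(q[:,2]>.1)&(q[:,2]<.118)]; print(x["confidence"],x["box"],len(q),len(t),cv2.minAreaRect(t[:,:2].astype(np.float32)) if len(t) else 0)
    l=(t-T[:3,3])@T[:3,:3]; print("tool",cv2.minAreaRect(l[:,:2].astype(np.float32)), l.min(0),l.max(0))
E
```

```text
[[-0.9932  0.116  -0.007   0.461 ]
 [ 0.116   0.9932  0.0073 -0.363 ]
 [ 0.0078  0.0065 -0.9999  0.2849]
 [ 0.      0.      0.      1.    ]]
0.77 [230.1, 178.7, 249.8, 283.8] 1762 1236 ((0.46070733666419983, -0.3703067898750305), (0.011987169273197651, 0.03946756571531296), 82.9237060546875)
tool ((-0.001994369551539421, -0.008483709767460823), (0.03942260891199112, 0.012000886723399162), 0.42310330271720886) [-0.0217 -0.0145  0.1745] [ 0.0177 -0.0024  0.1848]
```

View pics/w2.png

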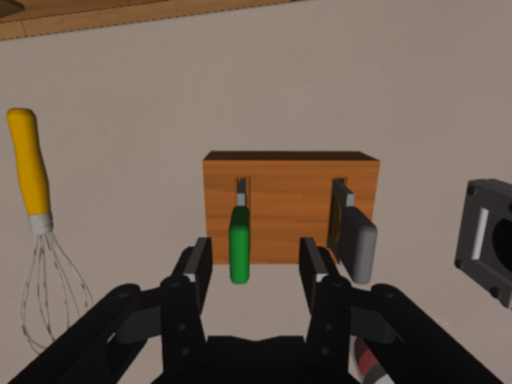

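apply_moves --pt "0.05 0 -0.003 0 0" --pt "0.05 0 -0.003 0.015 0" --pt "0.05 0 -0.003 0.038 0" --pt "0.05 0 -0.003 0.038 0" --pt "0.05 0 -0.003 0.038 0"

```text
t: 5.18
tool_pos: [0.4616, -0.3689, 0.2536]
tool_rot: [0.186, 3.135, -0.002]
contact_force: [-1.1, -0.7, 1.5]
opening: 0.05
grip_force: 0.0
```

apply_moves --pt "0.0 0 -0.001 0 0" --pt "0.0 0 -0.001 0 0" --pt "0.0 0 -0.001 0 0" --pt "0.0 0 -0.001 0 0" --pt "0.0 0 -0.001 0 0" --pt "0.0 0 -0.001 0 0" --newtons 60

```text
t: 5.68
tool_pos: [0.4616, -0.3703, 0.2539]
tool_rot: [0.186, 3.133, -0.003]
contact_force: [0.6, 1.4, 6.0]
opening: 0.011
grip_force: 59.4
```

apply_moves --pt "0.0 0 0 -0.02 0" --pt "0.0 0 0 -0.05 0" --pt "0.0 0 0 -0.085 0" --pt "0.0 0 0 -0.12 0" --pt "0.0 0 0 -0.13 0" --pt "0.0 0 0 -0.13 0" --pt "0.0 0 0 -0.13 0"

```text
t: 6.27
tool_pos: [0.4608, -0.3696, 0.3811]
tool_rot: [-0.186, -3.136, -0.0]
contact_force: [-0.5, 0.5, -1.8]
opening: 0.0112
grip_force: 59.4
```

```bash
python3 - <<'E'
from h import *
np.set_printoptions(precision=4,suppress=True)
p=shot("wrist"); T=tcp(); print(T, telemetry.get_obs()["opening"])
cv2.imwrite("pics/w3.png",p["img"])
r=eyes.outline_of("die_spaghetti",p)
for x in r[:1]:
    q=cloud(p,x["region"]); l=(q-T[:3,3])@T[:3,:3]; print(x["confidence"],x["box"])
    for a in np.arange(.14,.25,.01):
        b=l[(l[:,2]>a)&(l[:,2]<a+.01)]
        if len(b)>10: print(round(a,2),len(b),b.min(0),b.max(0),np.median(b,0))
yaw=-.04; s=np.array([.4960,-.1778]); d=s-T[:2,3]; print("tool move",d@T[:2,:2], "yaw tool x", np.arctan2(T[1,0],T[0,0])-np.pi)
E
```

```text
[[-0.9929  0.1185 -0.0025  0.4605]
 [ 0.1185  0.993   0.0026 -0.3693]
 [ 0.0028  0.0022 -1.      0.3792]
 [ 0.      0.      0.      1.    ]] 0.011011267734197205
0.68 [242.3, 178.0, 267.7, 308.7]
0.14 1550 [-0.0194 -0.0063  0.1415] [0.0203 0.005  0.1499] [ 0.0038 -0.0004  0.1438]
0.15 211 [ 0.0155 -0.0066  0.15  ] [0.0202 0.0053 0.16  ] [ 0.0193 -0.0009  0.1547]
0.16 165 [ 0.0159 -0.0065  0.16  ] [0.0202 0.0052 0.1699] [ 0.0192 -0.0004  0.1648]
0.17 214 [ 0.0159 -0.0066  0.17  ] [0.028  0.0053 0.1799] [ 0.0199 -0.001   0.1777]
0.18 51 [ 0.0196 -0.0028  0.18  ] [0.0281 0.0014 0.1899] [ 0.0277 -0.0004  0.1847]
0.19 63 [ 0.0112 -0.0037  0.1902] [0.0281 0.0022 0.1999] [ 0.0276 -0.0004  0.1951]
0.2 36 [ 0.0196 -0.0031  0.2009] [0.0281 0.0023 0.2099] [ 0.0277 -0.0004  0.2043]
0.21 27 [ 0.0276 -0.0025  0.2101] [0.0282 0.0017 0.2189] [ 0.0278 -0.0004  0.2152]
0.22 19 [ 0.0274 -0.0026  0.2202] [0.0281 0.0018 0.2266] [ 0.0278 -0.0004  0.2227]
tool move [-0.0125  0.1944] yaw tool x -0.11878353831548516
```

View pics/w3.png

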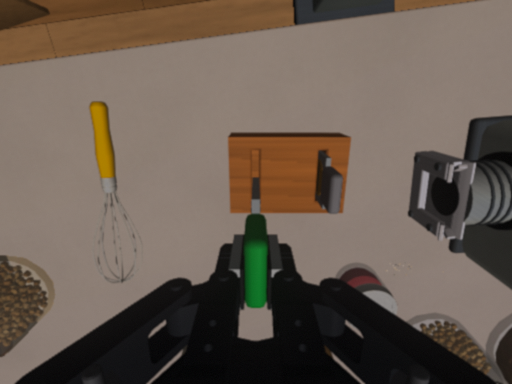

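apply_moves --pt "0.0 -0.012 0.194 0 -0.079" --pt "0.0 -0.012 0.194 0 -0.079" --pt "0.0 -0.012 0.194 0 -0.079" --pt "0.0 -0.012 0.194 0 -0.079" --pt "0.0 -0.012 0.194 0 -0.079" --pt "0.0 -0.012 0.194 0 -0.079" --pt "0.0 -0.012 0.194 0 -0.079" --pt "0.0 -0.012 0.194 0 -0.079"

```text
t: 7.03
tool_pos: [0.4956, -0.1786, 0.3797]
tool_rot: [-0.062, -3.138, -0.001]
contact_force: [0.5, 0.3, -2.0]
opening: 0.0113
grip_force: 59.6
```

```bash
python3 - <<'E'
from h import *
np.set_printoptions(precision=4,suppress=True)
p=shot("wrist"); T=tcp(); print(T)
cv2.imwrite("pics/w4.png",cv2.resize(p["img"][100:340,130:390],None,fx=2.3,fy=2.3,interpolation=cv2.INTER_CUBIC))
np.savez("w4.npz",**{k:v for k,v in p.items() if k in("img","range_z","K","W")},T=T)
r=eyes.tip_of("die_seat",p)
for x in r[:2]: 
    s=onz(p,x["point"],.045); print(x, s, (s-T[:3,3])@T[:3,:3])
print("proj est rim",proj(p,[.4955-.0305,-.177,.093]))
l=(cloud(p)-T[:3,3])@T[:3,:3]; w=cloud(p)
m=(w[:,2]>.09)&(w[:,2]<.108)&(abs(l[:,0])<.06)&(abs(l[:,1])<.035)
print(len(l[m]),cv2.minAreaRect(l[m][:,:2].astype(np.float32)))
for a in np.arange(-.05,.06,.005):
    b=l[m&(l[:,0]>a)&(l[:,0]<a+.005)]
    if len(b)>5: print(round(a,3),len(b),np.histogram(b[:,1],np.arange(-.035,.036,.005))[0])
E
```

```text
[[-0.9992  0.0406 -0.0024  0.4956]
 [ 0.0406  0.9992  0.0008 -0.1792]
 [ 0.0024  0.0007 -1.      0.3802]
 [ 0.      0.      0.      1.    ]]
{'point': [255.9, 177.4], 'confidence': 0.73} [ 0.4958 -0.1778  0.045 ] [-0.001   0.0012  0.3352]
proj est rim [255.6181 159.2332]
2074 ((-0.0005078539252281189, 0.012456062249839306), (0.044992074370384216, 0.07889629155397415), 89.94157409667969)
-0.04 10 [ 0  0  0  0  0  0  0  0  0 10  0  0  0  0]
-0.035 15 [ 0  0  0  0  0  3  0  0  0 10  0  0  2  0]
-0.03 63 [ 0  0  0  0  0  7  0  0  0 17  9 10 11  9]
-0.025 120 [ 0  0  0  0  0 16  4  0 21 23 14 14 15 13]
-0.02 113 [ 0  0  0  0  0  0  0  0 22 18 17 18 21 17]
-0.015 139 [ 0  0  0  0  0  0  0  0 25 25 23 25 18 23]
-0.01 128 [ 0  0  0  0  0  0  0  0 25 21 27 19 14 22]
-0.005 106 [ 0  0  0  0  0  0  0  0 23 22 20 16 10 15]
-0.0 140 [ 0  0  0  0  0  0  0  0 24 29 25 25 17 20]
0.005 167 [ 0  0  0  0  0  0  0  0 27 32 30 28 25 25]
0.01 186 [ 0  0  0  0  0  0  0  0 26 35 30 30 36 29]
0.015 188 [ 0  0  0  0  0  0  0  0 26 33 32 32 34 31]
0.02 232 [ 0  0  0  0  2 20 12  0 25 28 40 33 38 34]
0.025 193 [ 0  0  0  0  1 34 16  0 25 27 19 23 27 21]
0.03 129 [ 0  0  0  0  0 31 23 24 25 26  0  0  0  0]
0.035 145 [ 0  0  0  0  0 29 26 36 27 27  0  0  0  0]
```

View pics/w4.png

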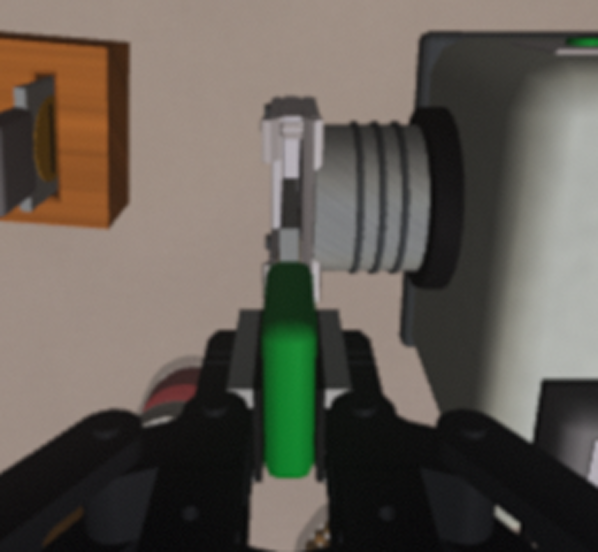

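apply_moves --pt "0.0 -0.001 0.0015 0.015 0" --pt "0.0 -0.001 0.0015 0.03 0" --pt "0.0 -0.001 0.0015 0.04 0" --pt "0.0 -0.001 0.0015 0.046 0" --pt "0.0 -0.001 0.0015 0.052 0" --pt "0.0 -0.001 0.0015 0.058 0" --pt "0.0 -0.001 0.0015 0.064 0" --pt "0.0 -0.001 0.0015 0.064 0" --pt "0.0 -0.001 0.0015 0.064 0"

```text
t: 7.88
tool_pos: [0.4969, -0.1771, 0.3176]
tool_rot: [-0.062, -3.141, -0.0]
contact_force: [1.0, -0.5, -0.4]
opening: 0.0109
grip_force: 59.6
```

Entering with no force; continue to the bottom (about 0.037 left).

apply_moves --pt "0.0 0 0 0.008 0" --pt "0.0 0 0 0.016 0" --pt "0.0 0 0 0.023 0" --pt "0.0 0 0 0.029 0" --pt "0.0 0 0 0.033 0" --pt "0.0 0 0 0.035 0" --pt "0.0 0 0 0.037 0" --pt "0.0 0 0 0.037 0" --pt "0.0 0 0 0.037 0"

```text
t: 8.63
tool_pos: [0.4972, -0.1772, 0.2839]
tool_rot: [-0.062, -3.139, -0.001]
contact_force: [-8.0, 4.7, 16.0]
opening: 0.0113
grip_force: 62.2
```

apply_moves --pt "0.0 0.001 0.0007 0 0" --pt "0.0 0.001 0.0007 0 0" --pt "0.0 0.001 0.0007 0.001 0" --pt "0.0 0.001 0.0007 0.002 0" --pt "0.0 0.001 0.0007 0.002 0" --pt "0.0 0.001 0.0007 0.002 0"

```text
t: 9.13
tool_pos: [0.4968, -0.1768, 0.2838]
tool_rot: [0.062, 3.141, -0.001]
contact_force: [-10.2, 4.2, 23.4]
opening: 0.011
grip_force: 63.3
```

```bash
python3 - <<'E'
from h import *
np.set_printoptions(precision=4,suppress=True)
p=shot("wrist"); T=tcp(); o=telemetry.get_obs(); print(T[:3,3],o["contact_force"],o["wrist_torque"])
for n in ["wrist","scene","side"]:
    if n!="wrist": p=shot(n)
    hsv=cv2.cvtColor(p["img"],cv2.COLOR_BGR2HSV); g=cv2.inRange(hsv,(45,100,40),(80,255,255))>0
    q=cloud(p,g); q=q[(abs(q[:,0]-.497)<.04)&(abs(q[:,1]+.177)<.03)]
    if len(q): print(n,len(q),np.percentile(q[:,2],[1,50,90,99]))
E
```

```text
[ 0.4968 -0.1768  0.2838] [-9.6219  4.8506 22.3648] [0.978  2.0819 0.0145]
wrist 2047 [0.1094 0.138  0.1393 0.1414]
scene 31 [0.105  0.1345 0.1417 0.1563]
side 65 [0.1055 0.1258 0.1381 0.1397]
```

apply_moves --pt "0.0 0.0 0.0 -0.002 0" --pt "0.045 0 0 -0.002 0" --pt "0.045 0 0 -0.002 0" --pt "0.045 0 0 -0.002 0" --pt "0.045 0 0 -0.002 0" --pt "0.045 0 0 -0.03 0" --pt "0.045 0 0 -0.065 0" --pt "0.045 0 0 -0.1 0" --pt "0.045 0 0 -0.1 0" --pt "0.045 0 0 -0.1 0"

```text
t: 10.12
tool_pos: [0.4966, -0.1767, 0.3815]
tool_rot: [0.062, 3.136, -0.004]
contact_force: [0.3, 0.1, -0.5]
opening: 0.0449
grip_force: 0.0
```

```bash
python3 - <<'E'
from h import *
np.set_printoptions(precision=4,suppress=True)
p=shot("wrist"); T=tcp(); print(T)
cv2.imwrite("pics/w5.png",p["img"])
hsv=cv2.cvtColor(p["img"],cv2.COLOR_BGR2HSV); g=cv2.inRange(hsv,(45,100,40),(80,255,255))>0
q=cloud(p,g); q=q[(abs(q[:,0]-.497)<.04)&(abs(q[:,1]+.177)<.03)]
t=q[q[:,2]>.13]; print(np.percentile(q[:,2],[1,50,90,99]),cv2.minAreaRect(t[:,:2].astype(np.float32)))
A=np.c_[t[:,:2]-t[:,:2].mean(0),np.ones(len(t))]; print("tilt",np.linalg.lstsq(A,t[:,2],rcond=None)[0])
w=cloud(p); m=w[(w[:,2]>.09)&(w[:,2]<.11)&(abs(w[:,0]-.497)<.05)&(abs(w[:,1]+.177)<.012)]; print("rim z",np.percentile(m[:,2],[5,50,95,99]))
m=w[(w[:,2]>.194)&(w[:,2]<.204)&(abs(w[:,0]-.486)<.045)&(abs(w[:,1]+.027)<.045)]; print("bar",len(m),cv2.minAreaRect(m[:,:2].astype(np.float32)),np.median(m[:,2]) if len(m) else 0)
E
```

```text
[[-0.9992  0.0398  0.0011  0.496 ]
 [ 0.0398  0.9992 -0.0006 -0.1764]
 [-0.0011 -0.0005 -1.      0.3791]
 [ 0.      0.      0.      1.    ]]
[0.1135 0.1382 0.1393 0.1402] ((0.4946974813938141, -0.176330104470253), (0.010806214064359665, 0.038455430418252945), 87.3466796875)
tilt [ 0.0338 -0.016   0.1381]
rim z [0.0928 0.0999 0.107  0.1084]
bar 1511 ((0.487373948097229, -0.02805689349770546), (0.04996568709611893, 0.013347720727324486), 30.414255142211914) 0.1983531447188801
```

View pics/w5.png

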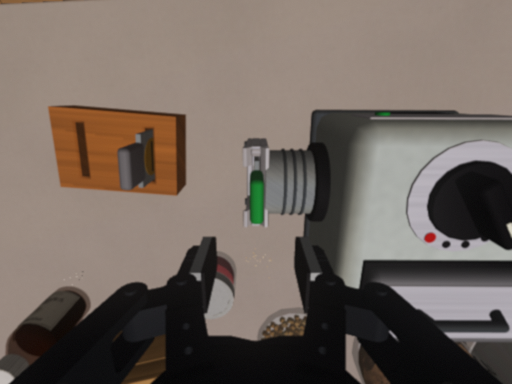

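```bash
python3 - <<'E'
from h import *
np.set_printoptions(precision=4,suppress=True)
p=shot("wrist"); T=tcp(); w=cloud(p); 
hsv=cv2.cvtColor(p["img"],cv2.COLOR_BGR2HSV); g=cv2.inRange(hsv,(45,100,40),(80,255,255))>0
q=cloud(p,g); q=q[(abs(q[:,0]-.497)<.04)&(abs(q[:,1]+.177)<.03)&(q[:,2]>.134)]
def bins(t):
    for a in np.arange(t[:,0].min(),t[:,0].max(),.004):
        b=t[(t[:,0]>=a)&(t[:,0]<a+.004)]
        if len(b)>3: print(round(a,3),len(b),round(np.median(b[:,2]),4),round(b[:,2].max(),4))
bins(q); print("bar")
m=w[(w[:,2]>.190)&(w[:,2]<.206)&(abs(w[:,0]-.487)<.03)&(abs(w[:,1]+.028)<.03)]; bins(m)
print(T[:3,3],telemetry.get_obs()["t"])
E
```

```text
0.475 69 0.1373 0.1397
0.479 58 0.1385 0.1399
0.483 65 0.1384 0.1401
0.487 63 0.1385 0.1406
0.491 64 0.1383 0.1405
0.495 64 0.1385 0.1407
0.499 61 0.1385 0.1403
0.503 57 0.1386 0.1406
0.507 56 0.1383 0.1397
0.511 25 0.1381 0.1394
bar
0.464 201 0.1961 0.1997
0.468 233 0.1983 0.2004
0.472 211 0.1985 0.201
0.476 197 0.1985 0.2002
0.48 184 0.1985 0.2004
0.484 166 0.1984 0.2007
0.488 153 0.1982 0.2003
0.492 117 0.1982 0.2003
0.496 111 0.1977 0.1997
0.5 97 0.1972 0.1999
0.504 76 0.1972 0.1997
0.508 33 0.196 0.1991
[ 0.4957 -0.1762  0.3775] 10.2167
```

apply_moves --pt "0.045 0.014 0.148 0 -0.6" --pt "0.045 0.014 0.148 0 -0.6" --pt "0.045 0.014 0.148 0 -0.6" --pt "0.045 0.014 0.148 0 -0.6" --pt "0.045 0.014 0.148 0 -0.6" --pt "0.045 0.014 0.148 0 -0.6" --pt "0.045 0.014 0.148 0 -0.6" --pt "0.045 0.014 0.148 0 -0.6" --pt "0.045 0.014 0.148 0 -0.6"

```text
t: 10.97
tool_pos: [0.4878, -0.0286, 0.3779]
tool_rot: [0.864, -3.019, -0.001]
contact_force: [1.1, 0.4, 0.2]
opening: 0.0453
grip_force: 0.0
```

```bash
python3 - <<'E'
from h import *
np.set_printoptions(precision=4,suppress=True)
p=shot("wrist"); T=tcp(); print(T,telemetry.get_obs()["q"])
cv2.imwrite("pics/w6.png",p["img"])
w=cloud(p); m=w[(w[:,2]>.190)&(w[:,2]<.204)&(abs(w[:,0]-.487)<.035)&(abs(w[:,1]+.028)<.035)]
l=(m-T[:3,3])@T[:3,:3]; l=l[(abs(l[:,0])<.032)&(abs(l[:,1])<.014)]
print(len(l),cv2.minAreaRect(l[:,:2].astype(np.float32)),np.median(l[:,2]))
E
```

```text
[[-0.8485 -0.5292 -0.0009  0.4879]
 [-0.5292  0.8485  0.0001 -0.0287]
 [ 0.0007  0.0006 -1.      0.3782]
 [ 0.      0.      0.      1.    ]] [-0.2111 -0.265   1.9511 -0.0001  1.4564 -2.3395]
1598 ((-0.00020400620996952057, 0.001488903071731329), (0.049810707569122314, 0.012887727469205856), 0.3634921908378601) 0.17954513246175266
```

View pics/w6.png

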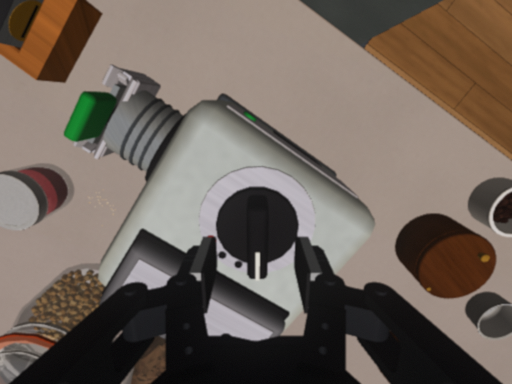

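apply_moves --pt "0.045 0 0.001 0.012 0" --pt "0.045 0 0.001 0.025 0" --pt "0.045 0 0.001 0.025 0" --pt "0.045 0 0.001 0.025 0" --pt "0.0 0 0.001 0.025 0" --pt "0.0 0 0.001 0.025 0" --pt "0.0 0 0.001 0.025 0" --pt "0.0 0 0.001 0.025 0" --pt "0.0 0 0.001 0.025 0" --pt "0.0 0 0.001 0.025 0" --newtons 110

```text
t: 11.85
tool_pos: [0.4875, -0.0271, 0.3546]
tool_rot: [-0.868, 3.018, -0.001]
contact_force: [-1.6, -0.7, 2.7]
opening: 0.0101
grip_force: 108.9
```

apply_moves --pt "0 0 0 0 0.1" --pt "0 0 0 0 0.2" --pt "0 0 0 0 0.3" --pt "0 0 0 0 0.4" --pt "0 0 0 0 0.5" --pt "0 0 0 0 0.6" --pt "0 0 0 0 0.7" --pt "0 0 0 0 0.8" --pt "0 0 0 0 0.9" --pt "0 0 0 0 1.0" --pt "0 0 0 0 1.1" --pt "0 0 0 0 1.2"

```text
t: 12.85
tool_pos: [0.4875, -0.0266, 0.3546]
tool_rot: [0.994, 2.979, 0.003]
contact_force: [-0.6, 3.1, 4.0]
opening: 0.0104
grip_force: 109.2
```

apply_moves --pt "0 0 0 0 0.01" --pt "0 0 0 0 0.015" --pt "0 0 0 0 0.015" --pt "0 0 0 0 0.015"

```text
t: 13.18
tool_pos: [0.4875, -0.0266, 0.3546]
tool_rot: [1.005, 2.976, 0.003]
contact_force: [-1.0, 3.3, 4.9]
opening: 0.0105
grip_force: 109.4
```

```bash
python3 - <<'E'
from h import *
np.set_printoptions(precision=4,suppress=True)
p=shot("wrist"); T=tcp(); o=telemetry.get_obs(); print("toolyaw-pi",np.arctan2(T[1,0],T[0,0])-np.pi,o["contact_force"],o["wrist_torque"],T[:3,3])
cv2.imwrite("pics/w7.png",p["img"])
w=cloud(p); m=w[(w[:,2]>.190)&(w[:,2]<.204)&(abs(w[:,0]-.487)<.035)&(abs(w[:,1]+.028)<.035)]
l=(m-T[:3,3])@T[:3,:3]; l=l[(abs(l[:,0])<.032)&(abs(l[:,1])<.014)]
print(len(l),cv2.minAreaRect(l[:,:2].astype(np.float32)))
E
```

```text
toolyaw-pi -0.6517151020870147 [-0.7231  3.4519  5.5345] [0.6436 0.1927 0.1643] [ 0.4875 -0.0267  0.3546]
2267 ((0.0006098765879869461, 0.001895153895020485), (0.027145052328705788, 0.0499647855758667), 74.02484130859375)
```

View pics/w7.png

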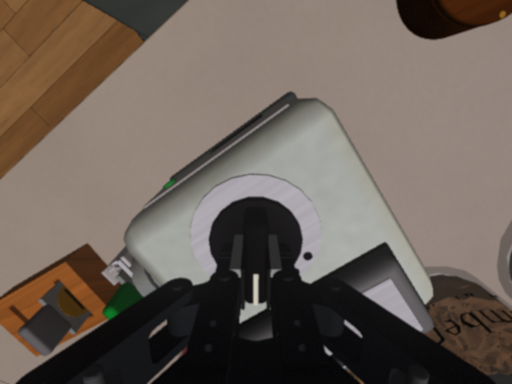

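```bash
python3 - <<'E'
from h import *
p=shot("wrist"); T=tcp()
b=cv2.cvtColor(p["img"],cv2.COLOR_BGR2HSV)[265:310,240:272]
v,u=np.nonzero((b[:,:,2]>140)&(b[:,:,1]<60)); print(len(u))
n,lab,st,ce=cv2.connectedComponentsWithStats(((b[:,:,2]>130)&(b[:,:,1]<80)).astype(np.uint8)); print(st)
for i in range(1,n):
    if st[i,4]<30: continue
    v,u=np.nonzero(lab==i); P=np.array([onz(p,(x+240,y+265),.199)[:2] for x,y in zip(u,v)])
    vx,vy,x,y=cv2.fitLine(P.astype(np.float32),cv2.DIST_HUBER,0,.01,.01).ravel(); c=P.mean(0)
    print(i,len(u),"line",np.arctan(vy/vx),"from axis",np.arctan2(c[1]+.0275,c[0]-.4873),np.hypot(*(c-[.4873,-.0275])),"tip rel tcp",np.arctan2(c[1]-T[1,3],c[0]-T[0,3]))
E
```

```text
244
[[   0    0   32   45 1157]
 [   5    9   21   36  280]
 [  31    8    1    3    3]]
1 280 line -0.66235 from axis -0.6231446927573692 0.01930716353084916 tip rel tcp -0.6651894803214944
```

apply_moves --pt "0 0 0 0 0.015" --pt "0 0 0 0 0.015" --pt "0 0 0 0 0.015"

```text
t: 13.53
tool_pos: [0.4875, -0.0266, 0.3546]
tool_rot: [1.028, 2.968, 0.003]
contact_force: [-1.3, 4.3, 4.6]
opening: 0.0103
grip_force: 109.4
```

```bash
python3 - <<'E'
from h import *
T=tcp(); o=telemetry.get_obs(); print(np.arctan2(T[1,0],T[0,0])-np.pi,o["wrist_torque"],o["contact_force"],o["grip_force"],o["t"])
print(ctrl.finish_job())
E
```

```text
-0.6667250346663853 [0.60247462 0.1718252  0.15632865] [-1.26575212  4.29278744  4.60900517] 109.37029838562012 13.5333
the job is handed in; nothing more can be done
None
```

The spaghetti die is fully seated in the holder and released. The gripper is holding the dial about 1.2 rad clockwise, at the third (red) mark, and the job was handed in at 13.5 s.

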